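# Tuck a trim strip under the lap leaf and hold it flat

### The arm

A 6-joint arm with a two-finger parallel gripper is mounted at the origin on a cart in front of the work surface, level with it; the furniture and walls round the work are solid. World frame = base frame: x ahead of the robot, y to its left, z up, the work surface at z = 0. Lengths are in m, angles in rad, forces in N, time in s.
With the tool pointing down it reaches from about 0.3 to 0.875 m from the base axis. Payload 6.4 kg.
Tool frame: the origin (TCP) lies between the finger pads; the fingertips stand 22 mm ahead of it and the grasp point (between the pads) lies 3 mm ahead of it (tip_extent is the distance from the TCP to the fingertips, in m); z points along the fingers, y is the line along which they close (so a half turn about z gives the same grasp; the last joint's range is limited). The gripper opens to 85 mm and grips with 20 to 120 N. Pads are 22 mm wide; open, the fingers measure 114 mm over their backs; the gripper's body (76 mm by 85 mm) begins 54 mm behind the grasp point. The pads swing forward as they close: fully open they stand 13 mm farther back than shut.
Start: joints at [1.023, 0.181, 1.607, -0, 1.354, -0.206], TCP at [0.193, 0.542, 0.227] pointing down, gripper open.
Joint ranges: [-2.99, 2.99], [-0.89, 2.07], [0.3, 2.58], [-1.14, 4.28], [0, 2.63], [-3.12, 3.12]. Speed limits (rad/s): [2.57, 2.57, 3.01, 3.14, 3.14, 3.14].

### API

Orientations are given as a rotation vector (axis times angle).
In Python, from cell import move_pose, move_linear, set_joints, command_gripper, pause, inverse_kinematics, observe, camera, calibration, MotionError, close_job, tip_extent gives the robot as it stands. The module is installed in compiled form; this text tells all that it offers. Calls block until the motion is done:
- move_pose(position, orientation): joint-space move of the TCP to a pose.
- move_linear(position, rot=None, vel=0.15): straight line of the TCP; rot=None keeps the orientation; vel is the mean speed in m/s.
- set_joints(angles): joint-space move.
- command_gripper(opening): opening from 0.0 (shut) to 1.0 (fully open); the grip force is fixed at half the most; returns when the fingers have stopped.
- pause(seconds).
- inverse_kinematics(position, orientation): joint angles nearest the present ones, or None.
- observe(): the state.
- camera(name): name is "scene" or "top" or "wrist"; returns the picture (400x640x3 uint8, blue, green, red); there is no depth.
- calibration(name): a dict with "fx", "fy", "cx", "cy" (pixels), "R" (3x3) and "t" (3): a world point X has camera coordinates R X + t; the wrist camera has in their place "T_tool_cam" (4x4, takes a point from camera to tool coordinates, whose origin is the TCP and whose axes are the flange's). Camera axes: x right, y down, z forward; pixel columns grow to the right and rows downward; lengths in m; the calibration is good to about 2 mm. A picture is of the moment at which its call begins: read the wrist's pose just before it. calibration takes no time and is no camera call.
A pose or a line that the arm cannot do raises MotionError and nothing moves.
- close_job(): hands the job in; it is judged then, once.
The state is a dict: "t": time; "joint_pos": joint angles; "joint_velocities": joint speeds; "joint_torque": joint torques, N m; "position": TCP position; "ee_rot": TCP orientation; "ft_force": force on the tool from outside, world axes, zero at the start; "moment": the same for the moment, N m; "gripper_width": opening from 0.0 (shut) to 1.0 (fully open); "finger_force": force on a finger pad.
Only numpy, scipy, OpenCV 4.12 (cv2) and the standard library are available. Lean on these libraries where they do the work, as an engineer would, in place of code of your own. Each camera call takes 0.05 s, during which the arm holds its last target. There are 200 camera calls.

### The job

Take the blue trim strip by its black grip rib and tuck its front edge under the hinged grey steel leaf of the pale aluminium jig, centred and square, until the orange line on the strip is at the leaf's lip, without lifting the leaf. Then press the strip down flat on the board against the green sprung bar and finish while still gripping it and holding it pressed flat. Leave the label roll and timer where they are.

Things in the scene. Friction and masses are not known exactly. Their poses are not given: they have to be found in the camera images.
- strip: Loose blue trim strip, 105 (x) x 110 (y) x 3 mm, about 90 g, lying flat on the bench. Origin on its underside, z up; x points to the front edge to be tucked (50 mm ahead; rear edge 55 mm behind). Orange line across the top, 24 mm behind the front edge. Black grip rib, 10 mm thick (x), 56 mm long (y), centred at x = -25 mm, top 36 mm above the underside: pinch it from above, closing along x.
- strip_edge (a point): Middle of the strip's front edge, on the underside; axes as the strip's.
- strip_rib (a point): Middle of the grip rib, 35 mm above the strip's underside; axes as the strip's.
- jig: Fixed aluminium board 176 (x) x 170 (y) x 12 mm, origin centred on its underside, x = direction of tucking, z up. Over its far half lies a steel leaf, 146 mm wide (y), hinged at x = 76 mm. Leaf's flat underside: 8 mm above the board, from x = 18 mm on; its lip turns up from there to 16 mm above the board at x = 10 mm. A fixed stop, 6 mm high, under the leaf has its face at x = 44 mm.
- jig_lip (a point): Point on the board's top surface (12 mm above the bench) straight below the front of the leaf's lip, in the middle of its width; axes as the jig's. The strip is tucked right when its front edge is 24 mm beyond this point along x.
- leaf (a joint): Angle of the leaf: 0 lying down, growing as the lip is lifted (0.1 rad = 6 mm at the lip). It is held down only by its own weight (under 1 N at the lip).
- bed_bar (a joint): Green sprung bar in the board, 24 (x) x 70 (y) mm, centred at jig x = -41 mm, y = 0: under the rib of a strip tucked right. 0: its top stands 4 mm above the board; 0.004: pressed flush, the strip lies flat. Pressing takes 3 N at first, 8 N when flush; it springs back when let go.
- label_roll: Bystander: roll of white labels, 76 mm wide, 41 mm high; origin at its underside.
- timer: Bystander: white bench timer with a grey dial, 66 x 66 x 35 mm; origin at its underside.

How it is judged:
By the outcome, as a careful person would: the job done as asked, in the order asked, and still so for the second after the job is handed in, while the arm keeps its last pose, push and grip.
It also fails if it takes over 35 s, if anything falls off the work surface, if the arm or the gripper's body presses on something with over 40 N, if the wrist force passes 120 N, or if a joint passes its speed limit or range.

## Working session

There is one attempt and no reset: what is moved stays moved. The work goes in short steps, each a Python script; the robot and the scene stay as the last script left them, time stands still between calls to the robot, and variables do not carry over. Pictures are saved under pics/ and viewed, at most 10 in all, crops included, and the job is handed in when it is done.

```bash
mkdir -p pics
python3 - <<'E'
from cell import *
import cv2,numpy as np
np.set_printoptions(precision=4,suppress=True)
for n in("scene","top"):
    cv2.imwrite(f"pics/{n}0.png",camera(n)); print(n,calibration(n))
print(calibration("wrist")); o=observe(); print(o, tip_extent)
E
```

```text
scene {'fx': 440.2951628711647, 'fy': 440.2951628711647, 'cx': 332.03652932910074, 'cy': 205.73140026104153, 'R': array([[ 0.8999, -0.436 ,  0.0044],
       [-0.2482, -0.5204, -0.817 ],
       [ 0.3585,  0.7342, -0.5766]]), 't': array([-0.4453,  0.3304,  0.4451])}
top {'fx': 472.8131148040401, 'fy': 472.8131148040401, 'cx': 319.75641436413434, 'cy': 202.87062005298145, 'R': array([[ 0.0034, -0.9999,  0.0115],
       [-0.9907, -0.0049, -0.1362],
       [ 0.1363, -0.0109, -0.9906]]), 't': array([0.2658, 0.6369, 1.044 ])}
{'fx': 301.30369289168317, 'fy': 301.30369289168317, 'cx': 316.7853918630543, 'cy': 201.66173770878294, 'T_tool_cam': array([[ 0.0017, -0.9526, -0.3043,  0.0781],
       [ 1.    ,  0.0014,  0.0013, -0.0002],
       [-0.0008, -0.3043,  0.9526, -0.1471],
       [ 0.    ,  0.    ,  0.    ,  1.    ]])}
{'t': 0.1, 'joint_pos': array([ 1.0227,  0.1815,  1.6079,  0.    ,  1.3538, -0.2063]), 'joint_velocities': array([ 0.0017, -0.0014, -0.0032,  0.0016,  0.0016, -0.002 ]), 'joint_torque': array([ -0.0002, -44.5877, -35.2241,  -0.0003,   0.0042,  -0.    ]), 'position': array([0.1924, 0.5413, 0.2267]), 'ee_rot': array([-0.5342, -3.0952,  0.0023]), 'ft_force': array([-0.8064, -0.7452, -0.3697]), 'moment': array([0.0014, 0.018 , 0.0225]), 'finger_force': 0.0, 'gripper_width': 0.9992939087413572} 0.022
```

View pics/scene0.png

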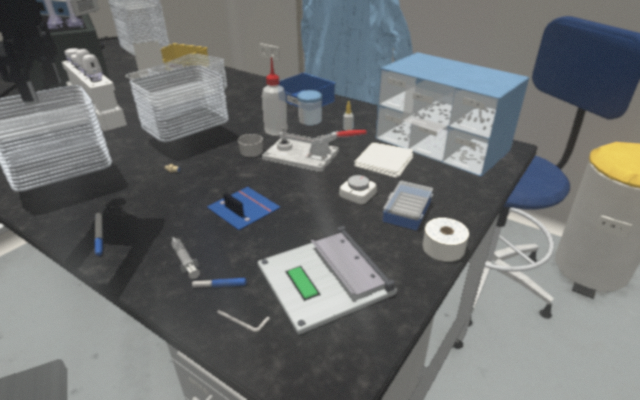

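View pics/top0.png

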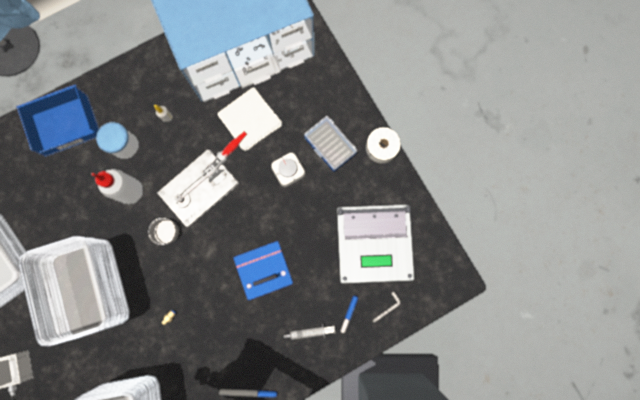

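The scene view shows the blue strip at (243,207) and the jig at (325,278). In the top view the strip is at (263,270), its rib runs (248,285)-(283,273), and its orange line is at about (260,257) on the far side. The jig is at (375,244), with the leaf on the far side and the green bar at (376,261). The roll is at (383,145) and the timer at (288,169). I'll get rough poses, then take close wrist views.

```bash
cat > h.py <<'E'
from cell import *
import cv2,numpy as np
from scipy.spatial.transform import Rotation as Ro
np.set_printoptions(precision=4,suppress=True)
def cam(n,o=None):
    c=calibration(n); K=np.array([[c['fx'],0,c['cx']],[0,c['fy'],c['cy']],[0,0,1]])
    if n!='wrist': return K,c['R'],c['t']
    T=np.eye(4); T[:3,:3]=Ro.from_rotvec(o['ee_rot']).as_matrix(); T[:3,3]=o['position']
    M=np.linalg.inv(T@c['T_tool_cam']); return K,M[:3,:3],M[:3,3]
def onplane(C,px,z):
    K,R,t=C; px=np.atleast_2d(px).astype(float)
    d=(R.T@np.linalg.inv(K)@np.c_[px,np.ones(len(px))].T).T; c=-R.T@t
    return c+d*((z-c[2])/d[:,2])[:,None]
def proj(C,X):
    K,R,t=C; p=(np.atleast_2d(X)@R.T+t)@K.T; return p[:,:2]/p[:,2:]
def down(yaw): # tool z down, tool x axis at yaw in world
    c,s=np.cos(yaw),np.sin(yaw); return Ro.from_matrix(np.array([[c,s,0],[s,-c,0],[0,0,-1]])).as_rotvec()
E
python3 - <<'E'
from h import *
C=cam('top')
print('strip corners',onplane(C,[[234,256],[279,242],[291,288],[248,300]],.003))
print('jig corners',onplane(C,[[338,207],[410,205],[414,282],[341,282]],.012))
print('bar',onplane(C,[[376,261]],.016))
print('others',onplane(C,[[383,145],[288,169]],.035))
o=observe();print(Ro.from_rotvec(o['ee_rot']).as_matrix())
E
```

```text
strip corners [[0.5147 0.4682 0.003 ]
 [0.5478 0.3636 0.003 ]
 [0.4413 0.3341 0.003 ]
 [0.4137 0.4331 0.003 ]]
jig corners [[0.6303 0.2251 0.012 ]
 [0.6359 0.0547 0.012 ]
 [0.4562 0.0495 0.012 ]
 [0.4557 0.2185 0.012 ]]
bar [[0.504  0.1374 0.016 ]]
others [[0.7751 0.1199 0.035 ]
 [0.7161 0.3428 0.035 ]]
[[-0.9421  0.3352 -0.0009]
 [ 0.3352  0.9421 -0.0013]
 [ 0.0004 -0.0016 -1.    ]]
```

Run:
```python
from h import *
import pickle
S=[]
for p,y in (([.495,.325,.17],1.87),([.51,.19,.2],1.57),([.545,.07,.17],1.6)):
    move_pose(p,down(y)); pause(.2); o=observe(); im=camera('wrist'); n=f"pics/w{len(S)}.png"; cv2.imwrite(n,im); S.append(o); print(o['t'],o['position'],o['ft_force'])
pickle.dump(S,open('S.pkl','wb'))
```

```text
1.7083 [0.4944 0.326  0.1703] [ 0.6642 -0.0761  0.6164]
2.575 [0.5096 0.1911 0.1996] [-0.5155 -0.4194  0.2415]
3.4 [0.545  0.0713 0.1704] [ 0.0636  0.3089 -0.2336]
```

View pics/w0.png

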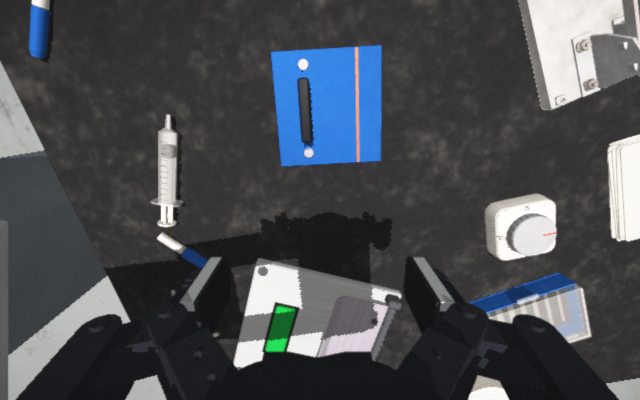

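View pics/w1.png

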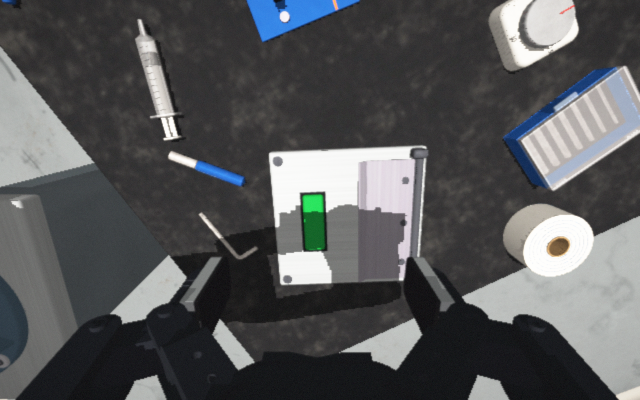

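View pics/w2.png

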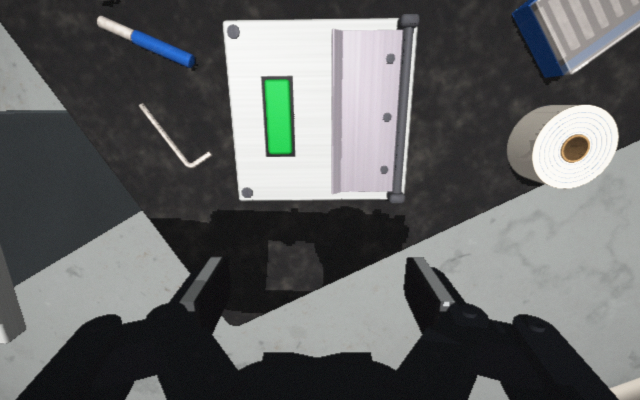

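w0 shows the strip with corners at (272,52), (381,45), (381,161) and (282,166). Its orange line is at x≈357 and the rib runs (306,80)-(306,143). w2 shows the board from (224,20) to (410,20) and down to (240,200), with the lip edge at x≈333 and the green bar at (278,116). w1 shows the jig a second time. I'll enlarge the crops to read them more closely.

Run:
```python
from h import *
a=cv2.imread('pics/w0.png')[40:175,262:392]; cv2.imwrite('pics/c0.png',cv2.resize(a,None,fx=4,fy=4,interpolation=cv2.INTER_CUBIC))
a=cv2.imread('pics/w2.png')[10:210,215:425]; cv2.imwrite('pics/c2.png',cv2.resize(a,None,fx=3,fy=3,interpolation=cv2.INTER_CUBIC))
a=cv2.imread('pics/top0.png')[195:305,225:425]; cv2.imwrite('pics/ct.png',cv2.resize(a,None,fx=4,fy=4,interpolation=cv2.INTER_CUBIC))
```

```text
(no output)
```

View pics/c0.png

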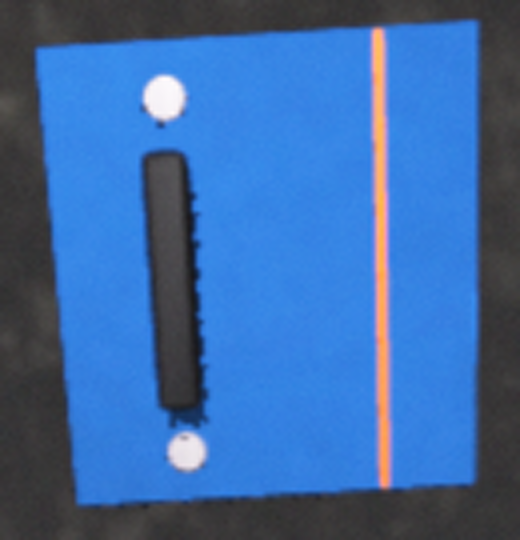

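View pics/c2.png

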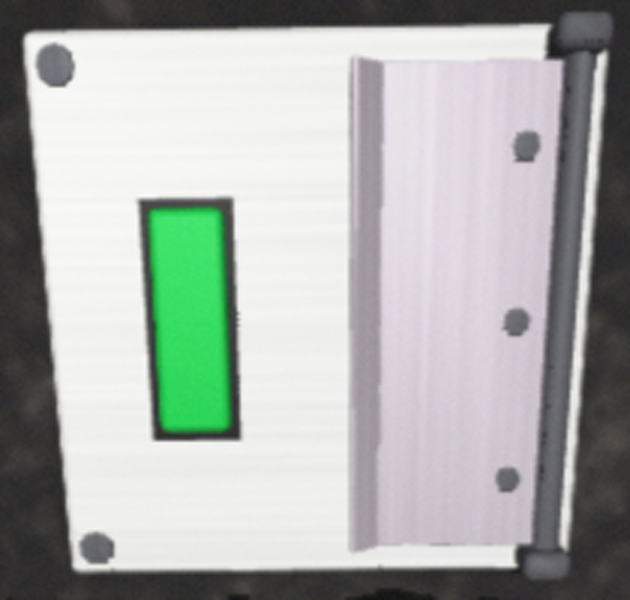

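View pics/ct.png

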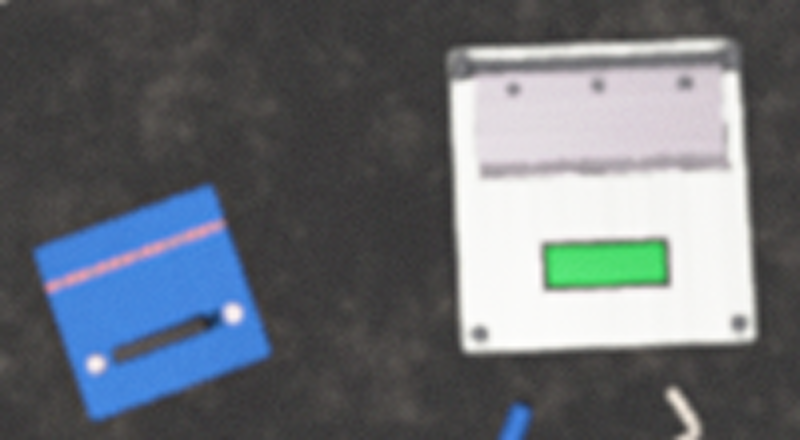

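c0 puts the strip corners at crop (38,46), (479,20), (477,484) and (78,505), the rib top at (143..199,152..407) and the orange line at (377,28)-(385,487). c2 puts the board's rear corners at (24,33) and (74,571), the green bar at (148,208)-(232,432) and the lip at (351,57)-(351,550). ct shows the same features from above. Next I'll fit the poses and check the heights by triangulation.

```bash
cat > fit.py <<'E'
from h import *
import pickle
from scipy.optimize import least_squares
S=pickle.load(open('S.pkl','rb'))
W=[cam('wrist',o) for o in S]; T=cam('top')
un=lambda p,k,o:(np.array(p,float)+.5)/k-.5+np.array(o)
m=1e-3
def fit(name,obs,x0):
    def f(q,parts=False):
        c,s=np.cos(q[2]),np.sin(q[2]); r=[]
        for C,X,px,w in obs:
            X=np.array(X)*m; Xw=np.c_[c*X[:,0]-s*X[:,1]+q[0],s*X[:,0]+c*X[:,1]+q[1],X[:,2]+q[3]]
            r.append((proj(C,Xw)-px)*w)
        return r if parts else np.concatenate(r).ravel()
    for sub in [obs]: 
        s=least_squares(f,x0,loss='soft_l1'); print(name,s.x)
        for r in f(s.x,True): print(np.round(r,1).tolist())
    return s.x
sc=[[-55,55,3],[50,55,3],[50,-55,3],[-55,-55,3]]
strip=[(W[0],sc+[[26,55,3],[26,-55,3]],un([[38,46],[479,20],[477,484],[78,505],[377,28],[385,487]],4,(262,40)),1),
 (W[0],[[-30,28,36],[-20,28,36],[-20,-28,36],[-30,-28,36]],un([[143,152],[185,152],[199,406],[161,408]],4,(262,40)),1),
 (T,[sc[1],sc[2],sc[3],sc[0]],un([[33,248],[212,184],[271,354],[95,421]],4,(225,195)),1)]
bar=[[-53,35,16],[-29,35,16],[-29,-35,16],[-53,-35,16]]
lip=[[10,73,28],[10,-73,28]]
jig=[(W[2],[[-88,85,12],[-88,-85,12]],un([[24,33],[74,571]],3,(215,10)),1),
 (W[2],bar,un([[148,208],[222,207],[232,432],[159,434]],3,(215,10)),1),
 (W[2],lip,un([[351,57],[351,550]],3,(215,10)),1),
 (W[1],[[-88,85,12],[-88,-85,12]]+lip,np.array([[271,153],[281,287],[359,161],[359,281]]),.7),
 (T,[[-88,85,12],[-88,-85,12],[88,85,12],[88,-85,12]],un([[463,353],[756,341],[448,48],[737,40]],4,(225,195)),1),
 (T,bar,un([[551,286],[549,247],[664,243],[666,281]],4,(225,195)),1),
 (T,lip,un([[481,175],[727,165]],4,(225,195)),1)]
if __name__=='__main__':
    fit('strip',strip,[.48,.4,.3,0]); fit('strip wrist only',strip[:2],[.48,.4,.3,0])
    fit('jig',jig,[.545,.137,.03,0]); fit('jig w2 only',jig[:3],[.545,.137,.03,0])
E
python3 fit.py
```

```text
strip [ 0.4856  0.4018  0.3575 -0.0023]
[[-0.3, 0.4], [-0.0, 0.3], [-0.6, -0.3], [0.1, -0.2], [0.1, -0.2], [-0.3, 0.1]]
[[-0.4, -0.2], [0.6, -0.9], [0.8, 0.5], [-0.4, 0.6]]
[[0.2, 0.0], [-0.3, -0.2], [0.0, -0.4], [-0.7, -0.4]]
strip wrist only [ 0.4856  0.4019  0.3577 -0.0023]
[[-0.2, 0.4], [0.0, 0.2], [-0.6, -0.4], [0.2, -0.2], [0.1, -0.2], [-0.3, 0.1]]
[[-0.3, -0.2], [0.6, -0.9], [0.9, 0.5], [-0.3, 0.6]]
jig [ 0.5468  0.1384  0.0456 -0.0016]
[[-0.8, -0.6], [-0.2, 0.8]]
[[-0.2, 0.1], [0.8, 0.1], [0.3, 0.1], [0.8, -0.3]]
[[0.3, 0.6], [-0.1, -0.1]]
[[-2.1, -0.5], [-0.6, -1.5], [-0.7, 0.5], [-0.6, -0.2]]
[[0.2, -0.6], [0.1, -0.8], [0.4, 0.2], [-0.2, -0.7]]
[[-0.9, -0.1], [-0.9, -0.7], [0.3, -1.0], [0.5, -0.1]]
[[-0.8, 0.9], [0.7, 0.7]]
jig w2 only [ 0.5466  0.1385  0.0458 -0.0025]
[[-0.7, -0.4], [-0.2, 0.5]]
[[-0.2, 0.1], [0.7, 0.1], [0.2, -0.1], [0.7, -0.5]]
[[0.0, 0.7], [-0.3, -0.4]]
```

The fits are consistent: residuals are mostly under 1 px and the heights agree within about 2 mm. Next I grasp the rib and carry the strip to just in front of the lip.

```bash
cat >> h.py <<'E'
JIG=np.array([.5468,.1384,.0456]); ZG=.029
def H(p,R): M=np.eye(4); M[:3,:3]=R; M[:3,3]=p; return M
RT=np.array([[0,1,0],[1,0,0],[0,0,-1.]])  # tool axes in strip axes
def tcp(Ts,dy=0): # strip pose -> TCP pose
    M=Ts@H([-.025,dy,ZG],RT); return M[:3,3],Ro.from_matrix(M[:3,:3]).as_rotvec()
def instrip(x,y,yaw): return H([x,y,0],Ro.from_euler('z',yaw).as_matrix())
def injig(xe,h,pitch=0,dy=0,dyaw=0): # front edge at jig x=xe, h above board; pitch>0 nose down
    J=H([JIG[0],JIG[1],.012],Ro.from_euler('z',JIG[2]).as_matrix())
    E=H([xe,dy,h],Ro.from_euler('zy',[dyaw,pitch]).as_matrix())
    return J@E@H([-.05,0,0],np.eye(3))
def rep(s=''):
    o=observe(); print(s,round(o['t'],2),o['position'],'F',o['ft_force'],'M',o['moment'],'g',round(o['gripper_width'],3),round(o['finger_force'],1)); return o
E
python3 - <<'E'
from h import *
G=instrip(.4856,.4018,.3575); p,r=tcp(G)
move_pose(p+[0,0,.07],r); move_linear(p,vel=.08); rep('down')
command_gripper(0); rep('grip')
cv2.imwrite('pics/top1.png',camera('top'))
move_linear(p+[0,0,.06],vel=.12); rep('lift')
p,r=tcp(injig(-.012,.045)); move_pose(p,r)
p,r=tcp(injig(-.012,.010,.048)); move_linear(p,r,vel=.08); pause(.2); rep('pre')
for n in('top','wrist'): cv2.imwrite(f'pics/{n}2.png',camera(n))
a=cv2.imread('pics/top2.png')[190:300,320:430]; b=cv2.imread('pics/wrist2.png')
cv2.imwrite('pics/v2.png',np.hstack([cv2.resize(a,(400,400),interpolation=2),cv2.resize(b[:,120:520],(400,400))]))
E
```

```text
down 5.76 [0.4627 0.3934 0.0296] F [ 0.3836 -0.0213  0.4937] M [ 0.013   0.021  -0.0339] g 1.0 0.0
grip 6.47 [0.4623 0.3931 0.0293] F [-0.5577 -0.7657  3.2335] M [-0.0448  0.1119 -0.0661] g 0.074 58.8
lift 7.17 [0.4618 0.3928 0.0885] F [-0.4578 -0.223  -1.3553] M [0.0019 0.0467 0.0058] g 0.076 58.7
pre 8.93 [0.4617 0.1346 0.0551] F [-0.3893 -0.272  -0.8699] M [ 0.059  -0.0555 -0.0088] g 0.074 58.7
```

View pics/v2.png

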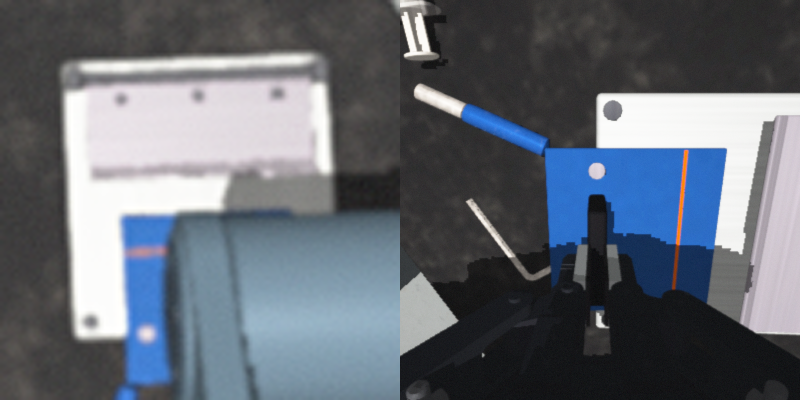

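The strip is held square in front of the lip. In wrist px its left corners are at about (265,148) and (446,149), its orange line end is at (405,150), the board corner is at (317,94) and the lip corner is at (494,117). I'll compare these with the pixels predicted from the held-pose model, using edge code for sub-pixel values.

Run:
```python
from h import *
o=observe(); C=cam('wrist',o); T=cam('top')
M=H(o['position'],Ro.from_rotvec(o['ee_rot']).as_matrix())@np.linalg.inv(H([-.025,0,ZG],RT))
P=lambda X:(M[:3,:3]@(np.array(X)*1e-3).T+M[:3,3:]).T
Jm=instrip(*JIG); Q=lambda X:(Jm[:3,:3]@(np.array(X)*1e-3).T+Jm[:3,3:]).T
print('edge in jig mm',1e3*(np.linalg.inv(Jm)@np.append(P([[50,0,0]])[0],1))[:3], 'rpy',Ro.from_matrix(Jm[:3,:3].T@M[:3,:3]).as_euler('xyz'))
print('wrist strip RL,FL,orange',proj(C,P([[-55,55,3],[50,55,3],[26,55,3]])))
print('front edge y=+40,+0',proj(C,P([[50,40,3],[50,0,3]])))
print('wrist board RL, lip L, mid',proj(C,Q([[-88,85,12],[10,73,28],[10,0,28]])))
print('top strip FL,RL,orange',proj(T,P([[50,55,3],[-55,55,3],[26,55,3]])))
im=cv2.imread('pics/wrist2.png').astype(int)
def show(n,a): print(n,a.tolist())
b=lambda I:I[...,0]-I[...,2]
def cross(v,th):
    s=np.where((v[:-1]-th)*(v[1:]-th)<0)[0]; return [(round(float(i+(th-v[i])/(v[i+1]-v[i])),2)) for i in s]
B=b(im)
for y in (160,180,200,220): print('row',y,'blue edges',cross(B[y,240:470].astype(float),90))
for x in (300,350,380,420): print('col',x,cross(B[100:200,x].astype(float),90))
g=im.mean(2)
for y in (150,180,200): print('lip row',y,(470+np.arange(50))[::2].tolist() if y==150 else '',g[y,470:520:2].round().astype(int).tolist())
for y in (120,135): print('board left',[310+c for c in cross(g[y,310:340],130)])
for x in (340,400,440): print('board top',[80+c for c in cross(g[80:110,x],130)])
t=cv2.imread('pics/top2.png').astype(int); Bt=b(t).astype(float)
for y in (258,265,285): print('top row',y,[340+c for c in cross(Bt[y,340:380],70)])
for x in (357,361): print('top col',x,[230+c for c in cross(Bt[230:305,x],70)])
```

```text
edge in jig mm [-11.6424   0.0194  22.5859] rpy [-0.      0.0469  0.0001]
wrist strip RL,FL,orange [[264.5156 147.4125]
 [448.5788 147.7244]
 [406.5286 147.6532]]
front edge y=+40,+0 [[445.1339 173.5195]
 [436.7605 236.2187]]
wrist board RL, lip L, mid [[315.891   92.8558]
 [495.1146 115.2047]
 [473.5814 238.5948]]
top strip FL,RL,orange [[352.3515 248.2807]
 [354.9187 294.6673]
 [352.9303 258.7393]]
row 160 blue edges [24.69, 162.12, 167.69, 204.81]
row 180 blue edges [25.67, 160.31, 165.79, 202.15]
row 200 blue edges [26.67, 67.97, 85.21, 158.48, 163.99, 199.44]
row 220 blue edges [27.69, 67.04, 93.17, 157.0, 161.99, 196.98]
col 300 [47.67]
col 350 [48.26]
col 380 [48.25]
col 420 [48.27]
lip row 150 [470, 472, 474, 476, 478, 480, 482, 484, 486, 488, 490, 492, 494, 496, 498, 500, 502, 504, 506, 508, 510, 512, 514, 516, 518] [246, 245, 246, 245, 182, 112, 112, 112, 113, 110, 145, 185, 187, 171, 168, 166, 196, 210, 210, 211, 209, 208, 207, 209, 211]
lip row 180  [242, 182, 109, 109, 109, 110, 110, 128, 176, 195, 168, 169, 166, 189, 208, 210, 210, 211, 207, 206, 209, 209, 210, 205, 209]
lip row 200  [114, 113, 111, 111, 109, 109, 171, 198, 171, 167, 166, 178, 207, 206, 210, 210, 208, 208, 208, 210, 208, 204, 210, 215, 211]
board left [315.83]
board left [315.81]
board top [92.63, 106.67]
board top [92.65]
board top [92.66]
top row 258 []
top row 265 [353.84, 364.75]
top row 285 [354.07, 365.56]
top col 357 [249.13, 257.4, 260.44, 295.62, 297.32, 299.47]
top col 361 [249.02, 257.32, 260.18, 279.09000000000003, 283.56, 295.27]
```

The held pose matches the prediction to about 0.5 mm, so I'll correct by +0.5 mm in both x and y. Next I lower the nose, tuck it in slowly while watching the force, and then check.

```bash
cat >> h.py <<'E'
def where():
    o=observe(); M=H(o['position'],Ro.from_rotvec(o['ee_rot']).as_matrix())@np.linalg.inv(H([-.025,0,ZG],RT))
    J=H([JIG[0],JIG[1],.012],Ro.from_euler('z',JIG[2]).as_matrix()); A=np.linalg.inv(J)@M@H([.05,0,0],np.eye(3))
    print('edge mm',1e3*A[:3,3],'rpy',Ro.from_matrix(A[:3,:3]).as_euler('xyz'))
E
python3 - <<'E'
from h import *
def go(xe,h,pi,v=.03):
    p,r=tcp(injig(xe,h,pi,.0005)); move_linear(p,r,vel=v); o=rep(f'{xe:.4f} {h:.4f}'); return np.abs(o['ft_force']).max()
go(-.0,.0018,.05,.04); where()
for xe in (.012,.022,.030,.0345):
    if go(xe,.0018,.05)>8: print('STOP'); break
where()
for n in('top','wrist','scene'): cv2.imwrite(f'pics/{n}3.png',camera(n))
E
```

```text
-0.0000 0.0018 9.54 [0.4737 0.1355 0.0464] F [ 1.1031  0.3987 -0.9714] M [ 0.0096 -0.1271 -0.0275] g 0.077 58.9
edge mm [0.3445 0.4574 1.7044] rpy [ 0.      0.0498 -0.0001]
0.0120 0.0018 10.09 [0.4856 0.1361 0.0465] F [ 0.0428  0.041  -0.325 ] M [-0.012  -0.0974 -0.0037] g 0.072 58.9
0.0220 0.0018 10.57 [0.4955 0.1365 0.0464] F [0.5597 0.0862 0.3198] M [-0.0156 -0.0799  0.0014] g 0.077 58.7
0.0300 0.0018 10.99 [0.5035 0.1369 0.0464] F [-0.7832  0.0824 -1.6475] M [ 0.03    0.0269 -0.0478] g 0.073 58.7
0.0345 0.0018 11.29 [0.508  0.1371 0.0465] F [ 0.1872  0.7356 -0.612 ] M [ 0.0662 -0.0348 -0.0233] g 0.076 58.7
edge mm [34.6829  0.4731  1.807 ] rpy [-0.      0.0499 -0.    ]
```

Run:
```python
from h import *
w=cv2.imread('pics/wrist3.png')[60:300,230:480]; s=cv2.imread('pics/scene3.png')[215:335,245:405]; t=cv2.imread('pics/top3.png')[195:285,330:420]
a=cv2.resize(w,(450,432),interpolation=2); b=np.vstack([cv2.resize(s,(350,262),interpolation=2),cv2.resize(t,(350,330),interpolation=2)])
c=np.zeros((592,800,3),np.uint8); c[:432,:450]=a; c[:,450:]=b; cv2.imwrite('pics/v3.png',c)
```

```text
(no output)
```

View pics/v3.png

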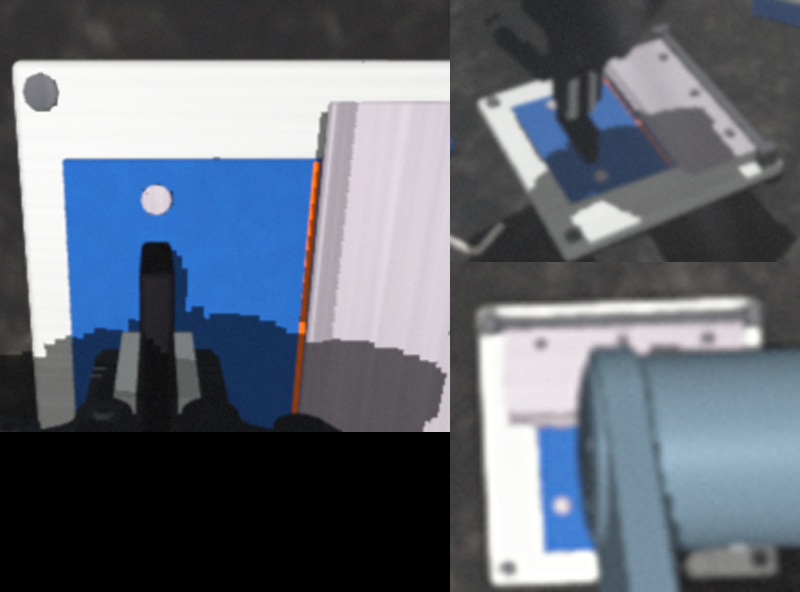

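The orange line lies along the lip, parallel to it, and the leaf is still down. I'll check the insertion depth numerically against the board's rear edge and the lip.

```bash
cat > chk.py <<'E'
from h import *
def chk(im,z=.012,pitch=0):
    C=cam('wrist',observe()); im=im.astype(float); g=im.mean(2); B=im[...,0]-im[...,2]; O=im[...,2]-im[...,0]
    J=np.linalg.inv(instrip(*JIG))
    def X(px,z): 
        p=onplane(C,px,z)[0]; return 1e3*(J@np.append(p,1))[:2]
    def cr(v,th,a): 
        s=np.where((v[:-1]-th)*(v[1:]-th)<0)[0]; return [a+i+(th-v[i])/(v[i+1]-v[i]) for i in s]
    for y in (155,175,195,225):
        bl=cr(g[y,225:262],150,225)[:1]; st=cr(B[y,250:300],80,250)[:1]; orr=cr(O[y,380:420],30,380)
        zr=z+.003+np.tan(pitch)*.105; zo=z+.003+np.tan(pitch)*.024
        print(y,'board rear',X([bl[0],y],z*0+.012)[0] if bl else None,'strip rear',X([st[0],y],zr)[0] if st else None,'orange',[X([c,y],zo)[0].round(2) for c in orr])
    for x in (290,350): 
        s=cr(B[120:170,x],80,120); q=cr(g[70:120,x],150,70); print('col',x,'strip y edge',[X([x,c],z+.003+np.tan(pitch)*.06)[1] for c in s[:1]],'board y edge',[X([x,c],.012)[1] for c in q[:1]])
E
python3 - <<'E'
from chk import *
im=cv2.imread('pics/wrist3.png'); chk(im,.0138,.05)
print('proj lip',proj(cam('wrist',observe()),[(instrip(*JIG)@[.01,y,z,1])[:3] for z in(.028,.03) for y in (.073,.03)]))
g=im.mean(2)
for y in (140,155,175,195): print(y,im[y,396:424].astype(int)[:, [0,2]].tolist())
E
```

```text
155 board rear -87.53933366839462 strip rear -70.40884279262998 orange [np.float64(9.09), np.float64(11.28)]
175 board rear -87.6921095681824 strip rear -70.3804069968299 orange [np.float64(9.03), np.float64(11.36)]
195 board rear -87.57410048431524 strip rear -70.37001703679485 orange [np.float64(9.07), np.float64(11.42)]
225 board rear -87.73564194723261 strip rear -70.31700357271275 orange [np.float64(9.36), np.float64(11.32)]
col 290 strip y edge [np.float64(54.98134384502856)] board y edge [np.float64(84.93029469968764)]
col 350 strip y edge [np.float64(55.4405129788931)] board y edge [np.float64(84.92792235440922)]
proj lip [[413.0814 116.3842]
 [405.5557 195.5221]
 [414.0704 116.5151]
 [406.3828 196.5386]]
140 [[244, 245], [243, 244], [243, 244], [243, 245], [243, 244], [243, 244], [242, 243], [243, 244], [243, 244], [240, 242], [183, 185], [120, 122], [112, 113], [113, 114], [133, 132], [166, 165], [191, 190], [210, 212], [206, 208], [185, 186], [178, 177], [177, 176], [173, 173], [173, 174], [175, 177], [178, 176], [172, 172], [175, 175]]
155 [[199, 46], [199, 45], [200, 45]
[... 252 characters left out ...]
], [172, 172], [173, 172], [175, 174]]
175 [[201, 47], [200, 45], [198, 44], [199, 44], [197, 47], [171, 106], [88, 237], [18, 213], [13, 152], [44, 106], [81, 74], [149, 141], [178, 178], [197, 198], [210, 208], [192, 190], [179, 179], [178, 179], [173, 173], [173, 172], [176, 177], [178, 178], [175, 175], [174, 173], [174, 173], [172, 172], [188, 190], [211, 213]]
195 [[202, 46], [202, 46], [203, 48], [195, 84], [128, 209], [43, 189], [10, 149], [28, 120], [80, 84], [144, 139], [177, 176], [196, 195], [209, 207], [190, 190], [180, 178], [173, 174], [173, 174], [172, 176], [178, 178], [176, 177], [173, 172], [173, 172], [174, 174], [190, 190], [213, 212], [219, 219], [220, 219], [220, 219]]
```

The depth is within about 0.3 mm and the centring within about 0.3 mm. Next I level the strip, press it down in steps and watch the force.

Run:
```python
from chk import *
def go(h,pi,v=.02):
    p,r=tcp(injig(.0342,h,pi,.0005)); move_linear(p,r,vel=v); pause(.15); return rep(f'h {h:.4f}')['ft_force'][2]
go(.0018,.03); go(.0010,.012)
for h in np.arange(.0003,-.004,-.0005):
    f=go(h,0)
    if f>18: break
where(); im=camera('wrist'); cv2.imwrite('pics/wrist4.png',im); chk(im)
```

```text
h 0.0018 11.84 [0.5072 0.1371 0.0454] F [ 0.7284 -0.7417  1.7322] M [-0.0308 -0.0568  0.0506] g 0.075 59.3
h 0.0010 12.25 [0.5066 0.1371 0.0432] F [0.1997 0.71   4.0688] M [-0.0348  0.0287 -0.0582] g 0.073 59.7
h 0.0003 12.65 [0.5066 0.1371 0.0418] F [-0.6388 -0.3579  6.4   ] M [ 0.0063  0.0396 -0.0388] g 0.075 60.0
h -0.0002 13.05 [0.5065 0.1371 0.0413] F [0.9763 0.8315 6.6946] M [ 0.0135 -0.0063  0.003 ] g 0.07 60.1
h -0.0007 13.45 [0.5066 0.1371 0.0412] F [-1.7729 -0.7559  9.9387] M [-0.0667  0.3333  0.0229] g 0.072 60.8
h -0.0012 13.85 [0.5066 0.1371 0.0411] F [-3.8526 -0.6939 14.9722] M [-0.0219  0.6727 -0.0019] g 0.071 61.7
h -0.0017 14.25 [0.5066 0.1371 0.0411] F [-5.6552 -0.6907 19.1763] M [-0.1006  0.964  -0.0274] g 0.074 62.5
edge mm [34.8208  0.5341  0.1234] rpy [-0.0002 -0.0008  0.0003]
155 board rear -87.42467096512108 strip rear -70.01414678437146 orange [np.float64(9.63), np.float64(11.94)]
175 board rear -87.54212099283653 strip rear -69.99261918468247 orange [np.float64(9.63), np.float64(11.96)]
195 board rear -87.3981495670329 strip rear -70.01006969345985 orange [np.float64(9.83), np.float64(11.92)]
225 board rear -87.55267948273799 strip rear -70.00421298518545 orange [np.float64(10.14), np.float64(11.91)]
col 290 strip y edge [np.float64(55.175425968391465)] board y edge [np.float64(85.01814164479794)]
col 350 strip y edge [np.float64(55.24766375662161)] board y edge [np.float64(85.01328329043639)]
```

Run:
```python
from h import *
pause(.5); rep('hold'); where(); print(close_job())
```

```text
hold 14.8 [0.5066 0.1371 0.041 ] F [-6.0314 -0.6319 19.3876] M [-0.1236  0.9578 -0.0205] g 0.071 62.5
edge mm [34.8006  0.5333  0.1065] rpy [-0.0002 -0.0008  0.0002]
the job is handed in; nothing more can be done
None
```

The job is handed in at about 15 s: the strip is tucked centred and square with its orange line within about 0.5 mm of the lip, and is still gripped and held flat on the sprung bar at about 19 N; contact forces stayed under 2 N while tucking, and the leaf looked to be lying down.

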